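# Take down the tape roll and snap the cap onto its spindle

## Robot

A 6-joint arm with a two-finger parallel gripper is mounted at the origin on the work surface. World frame = base frame: x ahead of the robot, y to its left, z up, the work surface at z = 0. Lengths are in m, angles in rad, forces in N, time in s.
With the tool pointing down it reaches from about 0.225 to 0.725 m from the base axis. Payload 3.1 kg.
Tool frame: the origin (TCP) lies between the finger pads; the fingertips stand 25 mm ahead of it and the grasp point (between the pads) lies 6 mm ahead of it; z points along the fingers, y is the line along which they close (so a half turn about z gives the same grasp; the last joint's range is limited). The gripper opens to 85 mm and grips with 20 to 120 N. Pads are 22 mm wide; open, the fingers measure 114 mm over their backs; the gripper's body (76 mm by 85 mm) begins 54 mm behind the grasp point. The pads swing forward as they close: fully open they stand 13 mm farther back than shut.
Start: joints at [1.088, 0.048, 0.099, 1.622, 0, 1.443], TCP at [0.182, 0.492, 0.256] pointing down, gripper open.
Joint ranges: [-2.91, 2.91], [-0.99, 1.94], [-1.21, 1.42], [-2.12, 2.29], [-1.49, 1.47], [-3.14, 3.14]. Speed limits (rad/s): [2.79, 2.79, 3.14, 3.14, 3.14, 3.14].

## Interface

Orientations are given as a unit quaternion [w, x, y, z].
In Python, from cell import status, vision, bot gives the robot as it stands.
- The arm moves only by the shell command python3 -m crank 'ROWS' [OPENING]. ROWS is JSON, a list of rows, each a list of 4 numbers: the shift along the tool's x, y, z in m, then the turn about the tool's z in rad. A call has 1 to 5 rows; each row shifts and turns the commanded pose from where the row before left it, along the tool's axes as they then stand; what a row does not reach is not made up. A row lasts 1/8 s, in which the tool goes at most 62.5 mm and 10.7 degrees, less where a joint would pass 70% of its speed; a pose out of reach is approached as far as the arm can. A call is refused whole if a number of a shift passes 0.0625 or a number of a turn 0.188, either way. A call with a gripper value outside its range is refused whole. OPENING is the closure, from -1 (fully open) to 1 (shut), set as the call begins (- or left out, the last holds). The fingers move at their own pace and stop on an object; the grip force is fixed at half the most. Time passes only in rows, so rows that do not move let the fingers close. It gives the time, the measured TCP pose, the force, the opening and the grip force at its end, in the units of the state.
- status.get_obs(): the state, without advancing time (a new reading comes with each control period).
- vision.snapshot(name): name is "scene" or "top" or "wrist"; returns the picture (400x640x3 uint8, blue, green, red); there is no depth.
- vision.camera_model(name): a dict with "K" (3x3 intrinsics, pixels), "k1" (the pictures are not rectified: a ray, as slopes to the right and down, at radius r is drawn at 1 + k1 r^2 times it, then the intrinsics apply), "R" (3x3) and "t" (3): a world point X has camera coordinates R X + t. Camera axes: x right, y down, z forward; pixel columns grow to the right and rows downward; lengths in m; the calibration is good to about 2 mm. A picture is of the moment at which its call begins: read the wrist's pose just before it. camera_model takes no time and is no camera call; for the wrist camera it gives the pose at the moment of the call.
- bot.close_job(): hands the job in; it is judged then, once.
Trained networks look in the newest picture that a camera, given by its name, has taken for a name from the list of things; names that differ only in an ending like _2 or _b are one class to them, and where a whole thing is asked for, a point or a joint stands for the part that bears it (a point fixed in the world has none). Each returns a list of dicts, best first, with "conf" (0 to 1); they miss things now and then, are a little off and sometimes report something else, mostly with a low value. They report only what shows in the picture. A call takes as long as a camera call. They do not tell look-alikes from the thing itself.
- vision.cut_out(target, camera): "region" (400x640 bool, what is visible of it) and "at" ([row, column] in pixels, amid what is visible of it).
- vision.mark_of(target, camera): "at" ([row, column] in pixels: a listed point, or the origin of a listed thing).
The state is a dict: "time": time; "joints": joint angles; "qvel": joint speeds; "effort": joint torques, N m; "ee_pos": TCP position; "tcp_rot": TCP orientation; "ft_force": force on the tool from outside, world axes, zero at the start; "wrist_torque": the same for the moment, N m; "opening": finger opening in m; "grasp_force": force on a finger pad.
Only numpy, scipy, OpenCV 4.12 (cv2) and the standard library are available. Lean on these libraries where they do the work, as an engineer would, in place of code of your own. Each camera call takes 0.05 s, during which the arm holds its last target. There are 200 camera calls.

## Task

Slide the roll of tape up off the upright spindle and leave it standing flat in the open tray. Then put the round cap over the bare end of the spindle and press it straight down past the click until it is fully home, and keep on pressing: finish while your fingers still hold the cap pushed firmly down. Leave the carton, the bracket and the screwdriver alone.

Things in the scene. Friction and masses are not known exactly. Their poses are not given: they have to be found in the camera images.
- stand: Steel stand bolted to the bench: plate 110 x 110 x 12 mm with one upright spindle in its middle. Origin: centre of the plate's underside (on the bench), z up. Spindle: 25 mm diameter up to 50 mm above the bench, then a 22 mm stud up to 74 mm, its last 5 mm tapering to 15 mm across. Four sprung brass balls, 62 mm above the bench, stand out of the stud to 30 mm across and yield inwards.
- stud_top (a point): Centre of the spindle's flat top, 74 mm above the bench. A cap pushed on meets the balls when its mouth is about 66 mm above the bench, goes over them at 8 to 15 N, then the force drops and the balls pull it on (the click, mouth about 57 mm); it is home only with its ceiling on the spindle's top, mouth at 52 mm.
- roll: Brown roll of packing tape on a cardboard core: outer diameter 62 mm, bore 36 mm, height 48 mm, 0.11 to 0.22 kg. It starts flat on the stand's plate round the spindle, its top 60 mm above the bench, with some side play; the spindle reaches 14 mm above it. Lift it at least 62 mm straight up to clear the spindle. Origin: centre of its underside, z along its axis.
- cap: Black round snap cap, 40 mm diameter, 30 mm high, 40 g, closed on top, standing mouth down on the bench; fits at any angle. Origin: centre of its mouth (underside), z up. Inside 22 mm deep; the mouth is 26 mm wide with a lip 4 mm high, above it 33 mm wide.
- tray: Grey plastic open tray, 170 x 170 mm outside, 35 mm high, walls and floor 5 mm thick, loose, 0.8 kg. Origin: centre of its underside, z up, x and y along its sides.
- carton: Bystander: small cardboard and red carton 70 x 110 x 50 mm, origin under its centre.
- bracket: Bystander: steel angle bracket, foot 70 x 40 mm, upright leg 64 mm high, origin under its foot's centre.
- driver: Bystander: black-handled screwdriver about 200 mm long lying on the bench along its own x, origin under its middle.
Not all that is in view belongs to the job. Leave any turquoise look-alike of the roll alone.

How it is judged:
By the outcome, as a careful person would: the job done as asked, in the order asked, and still so for the second after the job is handed in, while the arm keeps its last pose, push and grip.
It also fails if it takes over 67 s, if anything falls off the work surface, if the arm or the gripper's body presses on something with over 40 N, if the wrist force passes 120 N, or if a joint passes its speed limit or range.

## Working session

There is one attempt and no reset: what is moved stays moved. The work goes in short steps, Python scripts to look and compute and a shell command to move; the robot and the scene stay as the last step left them, time stands still between calls to the robot, and variables do not carry over. Pictures are saved under pics/ and viewed, at most 10 in all, crops included, and the job is handed in when it is done.

```bash
mkdir -p pics; ls; cat > h.py <<'E'
import numpy as np, cv2
from scipy.spatial.transform import Rotation as Ro
from cell import status, vision, bot
def ray(cam,rc,m=None):
    m=m or vision.camera_model(cam); K=np.array(m["K"],float); k=m["k1"]
    d=np.linalg.inv(K)@[rc[1],rc[0],1.]; d=d[:2]; u=d.copy()
    for _ in range(30): u=d/(1+k*(u@u))
    R=np.array(m["R"]);t=np.array(m["t"])
    return -R.T@t, R.T@np.array([u[0],u[1],1.])
def atz(cam,rc,z,m=None):
    o,v=ray(cam,rc,m); return o+v*(z-o[2])/v[2]
def proj(cam,X,m=None):
    m=m or vision.camera_model(cam); c=np.array(m["R"])@X+np.array(m["t"]); u=c[:2]/c[2]
    u=u*(1+m["k1"]*(u@u)); return (np.array(m["K"])@[u[0],u[1],1])[1::-1]
def tri(a,b):
    (o1,v1),(o2,v2)=a,b; A=np.stack([v1,-v2],1); s=np.linalg.lstsq(A,o2-o1,rcond=None)[0]
    p,q=o1+s[0]*v1,o2+s[1]*v2; return (p+q)/2, np.linalg.norm(p-q)
def st():
    s=status.get_obs(); r=np.array(s["tcp_rot"]); M=Ro.from_quat(r[[1,2,3,0]]).as_matrix()
    return s,M
E
python3 - <<'E'
from h import *
for c in("top","scene"):
    cv2.imwrite(f"pics/{c}.png",vision.snapshot(c))
    for n in("stand","stud_top","roll","cap","tray"):
        for d in vision.mark_of(n,c)[:3]:
            z={"stud_top":.074}.get(n,0.012 if n=="roll" else 0)
            print(c,n,round(d["conf"],2),np.round(d["at"]),np.round(atz(c,d["at"],z),3))
s,M=st();print(s["time"],np.round(M,2).tolist(),s["opening"],s["ft_force"])
E
```

```text
pics
top stand 0.82 [205. 369.] [ 0.593 -0.231  0.   ]
top stud_top 0.6 [202. 372.] [ 0.594 -0.23   0.074]
top roll 0.93 [262. 357.] [ 0.441 -0.196  0.012]
top roll 0.73 [205. 371.] [ 0.593 -0.234  0.012]
top roll 0.72 [270. 392.] [ 0.42  -0.287  0.012]
top cap 0.44 [256. 291.] [ 0.458 -0.021  0.   ]
top tray 0.82 [209. 217.] [0.582 0.18  0.   ]
scene stand 0.82 [191. 287.] [ 0.59  -0.233  0.   ]
scene stud_top 0.91 [168. 286.] [ 0.587 -0.234  0.074]
scene roll 0.87 [181. 343.] [ 0.451 -0.186  0.012]
scene roll 0.82 [163. 282.] [ 0.558 -0.336  0.012]
scene roll 0.8 [190. 288.] [ 0.593 -0.222  0.012]
scene cap 0.82 [224. 375.] [ 0.46  -0.024  0.   ]
scene tray 0.59 [314. 385.] [0.58  0.185 0.   ]
0.6 [[-0.94, 0.35, -0.0], [0.35, 0.94, 0.0], [0.0, 0.0, -1.0]] 0.08549596153181738 [ 0.61749199 -0.74701646 -0.47710457]
```

View pics/top.png

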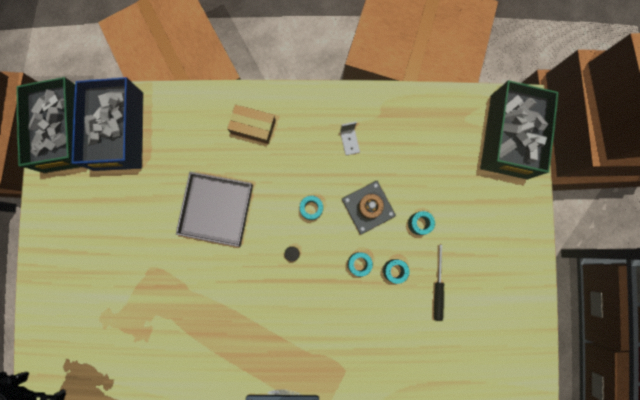

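View pics/scene.png

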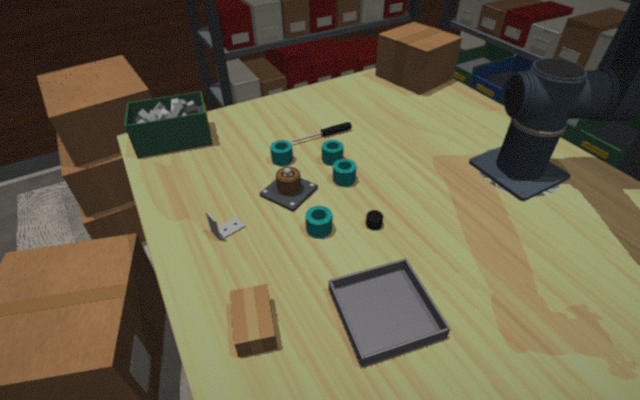

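The top view shows the brown roll on the stand at (205,371), the cap at (254,292), the tray at (209,215) and four turquoise decoys. The networks agree with this, and both cameras put the stand at about (0.592, -0.232). I'll move above the stand.

```bash
python3 -m crank '[[-0.0456,-0.0384,0,0],[-0.0456,-0.0384,0,0],[-0.0456,-0.0384,0,0],[-0.0456,-0.0384,0,0],[-0.0456,-0.0384,0,0]]' -1; python3 -m crank '[[-0.0456,-0.0384,0,0],[-0.0456,-0.0384,0,0],[-0.0456,-0.0384,0,0],[-0.0456,-0.0384,0,0],[-0.0456,-0.0384,0,0]]'; python3 -m crank '[[-0.0456,-0.0384,0,0],[-0.0456,-0.0384,0,0],[-0.0456,-0.0384,0,0],[-0.0456,-0.0384,0,0],[0,0,0,0]]'
python3 - <<'E'
from h import *
s,M=st();print(np.round(s["joints"],2),np.round(s["ee_pos"],4),np.round(M,3).tolist())
m=vision.camera_model("wrist")
cv2.imwrite("pics/w1.png",vision.snapshot("wrist"))
for n,z in(("stud_top",.074),("roll",.012),("stand",0),("cap",0)):
    for d in vision.mark_of(n,"wrist")[:3]: print(n,round(d["conf"],2),np.round(d["at"]),np.round(atz("wrist",d["at"],z,m),4))
E
```

```text
time: 1.23
ee_pos: [0.3302, 0.2315, 0.2566]
tcp_rot: [0.001, 0.176, 0.984, 0.0]
ft_force: [0.5, 0.2, -0.2]
opening: 0.0854
grasp_force: 0.0
time: 1.85
ee_pos: [0.4774, -0.0281, 0.2566]
tcp_rot: [0.001, 0.177, 0.984, 0.0]
ft_force: [0.2, 0.1, 0.5]
opening: 0.0856
grasp_force: 0.0
time: 2.48
ee_pos: [0.595, -0.2376, 0.2517]
tcp_rot: [-0.002, 0.179, 0.984, 0.0]
ft_force: [-0.6, 1.3, -0.6]
opening: 0.0854
grasp_force: 0.0
[-0.48  0.37  0.46  1.67 -0.   -0.12] [ 0.595  -0.2376  0.2517] [[-0.936, 0.352, -0.005], [0.352, 0.936, 0.002], [0.005, -0.0, -1.0]]
stud_top 0.78 [175. 327.] [ 0.5894 -0.2259  0.074 ]
roll 0.94 [ 44. 213.] [ 0.422  -0.2954  0.012 ]
roll 0.87 [ 26. 302.] [ 0.4405 -0.1984  0.012 ]
roll 0.78 [112. 444.] [ 0.5805 -0.0772  0.012 ]
stand 0.92 [161. 325.] [ 0.5886 -0.226   0.    ]
cap 0.3 [269. 401.] [ 0.7693 -0.1785  0.    ]
```

View pics/w1.png

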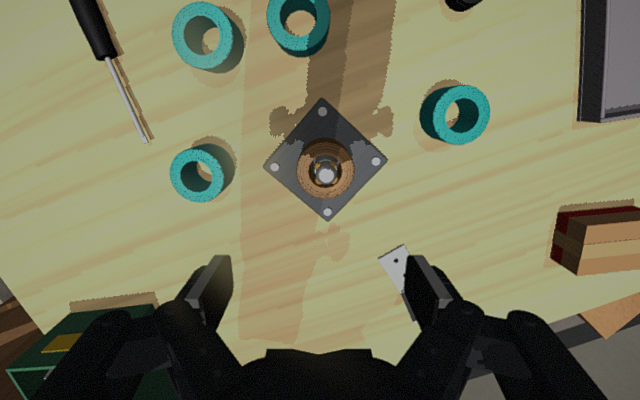

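The wrist view shows the stud at (175,327) inside the brown roll, about 8 mm from my earlier estimate for the tool. I'll go down partway, let it settle and measure again.

```bash
python3 -m crank '[[0.007,0.006,0.03,0],[0,0,0.03,0],[0,0,0.03,0],[0,0,0,0],[0,0,0,0]]'
python3 - <<'E'
from h import *
m=vision.camera_model("wrist"); im=vision.snapshot("wrist"); 
s,M=st();e=np.array(s["ee_pos"]);print(s["time"],np.round(e,4))
cv2.imwrite("pics/w2.png",im)
for n,z in(("stud_top",.074),("stand",0)):
    for d in vision.mark_of(n,"wrist")[:2]: print(n,round(d["conf"],2),np.round(d["at"]),np.round(atz("wrist",d["at"],z,m),4))
for d in vision.cut_out("roll","wrist")[:4]:
    r=np.argwhere(d["region"]); print("roll",d["conf"],d["at"],r.min(0),r.max(0),np.round(atz("wrist",d["at"],.06,m),3))
for X in([.59,-.229,.074],[.59,-.229,.06]): print(proj("wrist",np.array(X),m))
E
```

```text
time: 3.35
ee_pos: [0.5902, -0.225, 0.1685]
tcp_rot: [0.001, 0.176, 0.984, -0.0]
ft_force: [-0.3, -0.1, 0.3]
opening: 0.0852
grasp_force: 0.0
3.4 [ 0.5907 -0.2254  0.1691]
stud_top 0.55 [211. 317.] [ 0.5897 -0.226   0.074 ]
stand 0.72 [184. 317.] [ 0.5889 -0.2262  0.    ]
roll 0.86 [182.0, 308.1] [155 277] [238 352] [ 0.57  -0.226  0.06 ]
roll 0.76 [33.9, 154.2] [  0 107] [ 72 210] [ 0.435 -0.288  0.06 ]
roll 0.67 [24.5, 284.4] [  0 234] [ 52 320] [ 0.462 -0.202  0.06 ]
roll 0.62 [127.3, 486.2] [ 90 437] [168 532] [ 0.576 -0.087  0.06 ]
[212.75088759 313.48255828]
[206.52926728 313.740486  ]
```

View pics/w2.png

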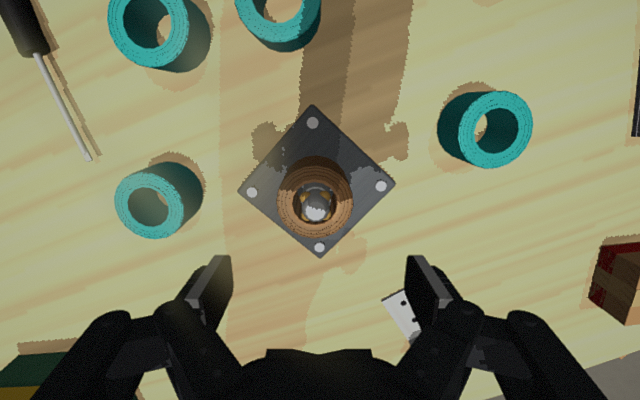

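The stud is at (211,317) and the roll's top face is centred near (201,315), so the tool is within 2–3 mm of both. I'll go down and grip.

```bash
python3 -m crank '[[0.002,0,0.03,0],[0,0,0.03,0],[0,0,0.03,0],[0,0,0.032,0],[0,0,0,0]]' -1; python3 -m crank '[[0,0,0,0],[0,0,0,0],[0,0,0,0],[0,0,0,0],[0,0,0,0]]' 1;  python3 -m crank '[[0,0,0,0],[0,0,0,0]]'
```

```text
time: 4.18
ee_pos: [0.5858, -0.2238, 0.0415]
tcp_rot: [-0.003, 0.177, 0.984, 0.001]
ft_force: [-0.3, -0.2, 0.4]
opening: 0.0855
grasp_force: 0.0
time: 4.8
ee_pos: [0.5899, -0.226, 0.0474]
tcp_rot: [0.003, 0.176, 0.984, -0.001]
ft_force: [-0.9, 0.1, 6.3]
opening: 0.0599
grasp_force: 65.7
time: 5.05
ee_pos: [0.5899, -0.226, 0.0474]
tcp_rot: [0.003, 0.177, 0.984, -0.001]
ft_force: [0.6, -0.9, 6.5]
opening: 0.0601
grasp_force: 65.7
```

```bash
python3 -m crank '[[0,0,-0.015,0],[0,0,-0.025,0],[0,0,-0.03,0],[0,0,-0.03,0],[0,0,-0.02,0]]'; python3 -m crank '[[0,0,0,0],[0.019,0.0474,0,0],[0.019,0.0474,0,0],[0.019,0.0474,0,0],[0.019,0.0474,0,0]]';  python3 -m crank '[[0.019,0.0474,0,0],[0.019,0.0474,0,0],[0.019,0.0474,0,0],[0.019,0.0474,0,0],[0,0,0,0]]'
python3 -m crank '[[0,0,0,0],[0,0,0,0]]'
python3 - <<'E'
from h import *
m=vision.camera_model("wrist"); im=vision.snapshot("wrist"); vision.snapshot("top");
cv2.imwrite("pics/w3.png",im)
s,M=st();print(s["time"],np.round(s["ee_pos"],4))
for c in("wrist","top"):
  for n in("tray","cap"):
    for d in vision.mark_of(n,c)[:2]: print(c,n,round(d["conf"],2),np.round(d["at"]),np.round(atz(c,d["at"],0,m if c=="wrist" else None),4))
E
```

```text
time: 5.68
ee_pos: [0.588, -0.2247, 0.1663]
tcp_rot: [0.0, 0.176, 0.984, 0.0]
ft_force: [0.1, -0.4, -2.3]
opening: 0.0599
grasp_force: 65.5
time: 6.3
ee_pos: [0.5812, -0.0189, 0.1624]
tcp_rot: [-0.002, 0.177, 0.984, 0.0]
ft_force: [1.6, 1.3, -0.8]
opening: 0.0596
grasp_force: 65.7
time: 6.92
ee_pos: [0.5752, 0.1872, 0.1622]
tcp_rot: [-0.002, 0.174, 0.985, 0.0]
ft_force: [-0.6, -0.6, -2.1]
opening: 0.0597
grasp_force: 65.9
time: 7.18
ee_pos: [0.5769, 0.1823, 0.1636]
tcp_rot: [-0.001, 0.177, 0.984, -0.0]
ft_force: [0.8, -0.2, -2.2]
opening: 0.06
grasp_force: 65.9
7.275 [0.5772 0.1822 0.164 ]
wrist tray 0.87 [194. 321.] [0.5843 0.1825 0.    ]
wrist cap 0.79 [154.  81.] [ 0.4653 -0.0212  0.    ]
top tray 0.87 [208. 216.] [0.5851 0.1831 0.    ]
top cap 0.63 [250. 290.] [ 0.4727 -0.0185  0.    ]
```

View pics/w3.png

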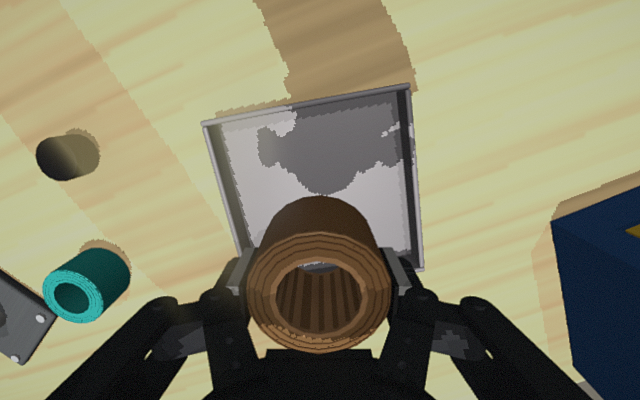

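The roll hangs upright over the tray's middle and the tray is at about (0.584, 0.182). I'll lower it.

```bash
python3 -m crank '[[0,0,0.03,0],[0,0,0.035,0],[0,0,0.03,0],[0,0,0.01,0],[0,0,0.006,0]]'; python3 -m crank '[[0,0,0.006,0],[0,0,0.005,0],[0,0,0,0],[0,0,0,0]]'
```

```text
time: 8.1
ee_pos: [0.5773, 0.1834, 0.0534]
tcp_rot: [0.0, 0.177, 0.984, 0.0]
ft_force: [-0.0, 0.6, -2.3]
opening: 0.0599
grasp_force: 65.9
time: 8.6
ee_pos: [0.5774, 0.1836, 0.0428]
tcp_rot: [0.0, 0.176, 0.984, 0.0]
ft_force: [0.0, 0.5, -2.1]
opening: 0.0597
grasp_force: 65.9
```

```bash
python3 -m crank '[[0,0,0.003,0],[0,0,0,0]]'; python3 -m crank '[[0,0,0.002,0],[0,0,0,0]]'
```

```text
time: 8.85
ee_pos: [0.5778, 0.1837, 0.0405]
tcp_rot: [0.001, 0.176, 0.984, 0.0]
ft_force: [-1.6, -0.2, 3.0]
opening: 0.0599
grasp_force: 66.2
time: 9.1
ee_pos: [0.5778, 0.1837, 0.0405]
tcp_rot: [0.001, 0.176, 0.984, 0.0]
ft_force: [-4.0, -0.3, 10.9]
opening: 0.0599
grasp_force: 67.3
```

```bash
python3 -m crank '[[0,0,0,0],[0,0,0,0],[0,0,0,0],[0,0,0,0]]' -1; python3 -m crank '[[0,0,-0.03,0],[0,0,-0.05,0],[0,0,-0.04,0],[0.007,-0.0464,0,0],[0.007,-0.0464,0,0]]';  python3 -m crank '[[0.007,-0.0464,0,0],[0.007,-0.0464,0,0],[0.007,-0.0464,0,0],[0,0,0,0],[0,0,0,0]]'
python3 - <<'E'
from h import *
m=vision.camera_model("wrist"); im=vision.snapshot("wrist"); s,M=st();e=np.array(s["ee_pos"]);print(s["time"],np.round(e,4))
cv2.imwrite("pics/w4.png",im); cv2.imwrite("pics/t4.png",vision.snapshot("top"))
for d in vision.mark_of("cap","wrist")[:2]:
    X=atz("wrist",d["at"],0,m); print(d["conf"],d["at"],np.round(X,4),"shift tool",np.round(M.T@(X-e),4))
for d in vision.cut_out("cap","wrist")[:1]:
    r=np.argwhere(d["region"]); print(r.min(0),r.max(0))
for d in vision.mark_of("roll","top")[:5]: print(d["conf"],d["at"],np.round(atz("top",d["at"],.005),3))
E
```

```text
time: 9.6
ee_pos: [0.5769, 0.1834, 0.0369]
tcp_rot: [-0.0, 0.177, 0.984, -0.0]
ft_force: [0.2, 0.0, 1.1]
opening: 0.0854
grasp_force: 0.0
time: 10.22
ee_pos: [0.5321, 0.1008, 0.1584]
tcp_rot: [0.001, 0.176, 0.984, 0.0]
ft_force: [-0.0, -0.7, 0.8]
opening: 0.0855
grasp_force: 0.0
time: 10.85
ee_pos: [0.464, -0.0217, 0.1574]
tcp_rot: [0.0, 0.177, 0.984, 0.0]
ft_force: [-0.6, 0.7, 0.0]
opening: 0.0853
grasp_force: 0.0
10.9 [ 0.4641 -0.0213  0.1574]
0.8 [188.3, 317.0] [ 0.4634 -0.0228  0.    ] shift tool [ 0.0003 -0.0017  0.1574]
[170 295] [220 339]
0.96 [270.2, 394.7] [ 0.42  -0.297  0.005]
0.9 [210.5, 216.9] [0.577 0.178 0.005]
0.71 [263.1, 354.6] [ 0.439 -0.19   0.005]
0.7 [225.7, 416.6] [ 0.538 -0.358  0.005]
0.68 [209.2, 310.0] [ 0.582 -0.072  0.005]
```

View pics/w4.png

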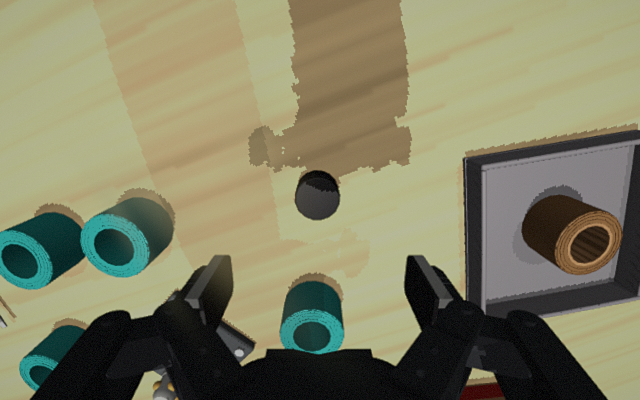

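View pics/t4.png

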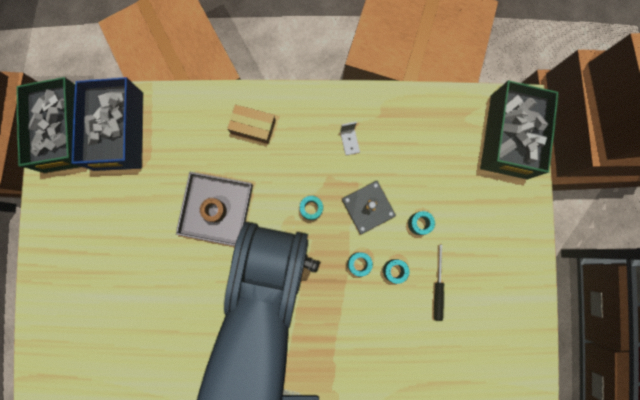

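The roll stands flat in the tray at (210,213) in the top view, and the cap is centred under the gripper at (190,317). I'll go down and grip the cap.

```bash
python3 -m crank '[[0,-0.0015,0.03,0],[0,0,0.035,0],[0,0,0.03,0],[0,0,0.02,0],[0,0,0.01,0]]' -1; python3 -m crank '[[0,0,0,0],[0,0,0,0],[0,0,0,0],[0,0,0,0],[0,0,0,0]]' 1;  python3 -m crank '[[0,0,0,0],[0,0,0,0],[0,0,0,0]]'
```

```text
time: 11.72
ee_pos: [0.4624, -0.0225, 0.0308]
tcp_rot: [-0.001, 0.176, 0.984, 0.0]
ft_force: [0.1, 0.5, 0.4]
opening: 0.0849
grasp_force: 0.0
time: 12.35
ee_pos: [0.4646, -0.0235, 0.0339]
tcp_rot: [0.002, 0.176, 0.984, 0.0]
ft_force: [0.1, 0.1, 6.7]
opening: 0.0381
grasp_force: 60.6
time: 12.72
ee_pos: [0.4647, -0.0235, 0.0339]
tcp_rot: [0.002, 0.176, 0.984, 0.0]
ft_force: [0.2, -0.0, 6.6]
opening: 0.0379
grasp_force: 60.6
```

```bash
python3 -m crank '[[0,0,-0.02,0],[0,0,-0.04,0],[0,0,-0.04,0],[0,0,-0.03,0],[0,0,0,0]]'; python3 -m crank '[[-0.0376,-0.0291,0,0],[-0.0376,-0.0291,0,0],[-0.0376,-0.0291,0,0],[-0.0376,-0.0291,0,0],[-0.0376,-0.0291,0,0]]';  python3 -m crank '[[0,0,0,0],[0,0,0,0],[0,0,0,0]]'
python3 - <<'E'
from h import *
m=vision.camera_model("wrist"); im=vision.snapshot("wrist"); s,M=st();e=np.array(s["ee_pos"]);print(s["time"],np.round(e,4))
cv2.imwrite("pics/w5.png",im)
for n,z in(("stud_top",.074),("stand",0),("cap",e[2]-.0339)):
  for d in vision.mark_of(n,"wrist")[:1]:
    X=atz("wrist",d["at"],z,m); print(n,d["conf"],d["at"],np.round(X,4),"tool",np.round(M.T@(X-e),4))
print(proj("wrist",e+M@[0,0,.0339],m),proj("wrist",e+M@[0,0,.004],m))
E
```

```text
time: 13.35
ee_pos: [0.4649, -0.0236, 0.165]
tcp_rot: [0.003, 0.177, 0.984, -0.0]
ft_force: [-1.0, -0.6, 0.1]
opening: 0.0379
grasp_force: 60.3
time: 13.98
ee_pos: [0.5886, -0.2259, 0.1596]
tcp_rot: [-0.002, 0.177, 0.984, 0.001]
ft_force: [1.0, -0.2, 0.1]
opening: 0.038
grasp_force: 60.3
time: 14.35
ee_pos: [0.5882, -0.2237, 0.1619]
tcp_rot: [-0.001, 0.176, 0.984, 0.0]
ft_force: [1.2, -0.5, -0.5]
opening: 0.038
grasp_force: 60.3
14.4 [ 0.5884 -0.2238  0.1624]
stud_top 0.84 [217.2, 317.6] [ 0.5897 -0.225   0.074 ] tool [-0.0017 -0.0007  0.0884]
stand 0.6 [188.0, 315.8] [ 0.5878 -0.2262  0.    ] tool [-0.0004 -0.0025  0.1624]
cap 0.86 [247.0, 320.5] [ 0.587  -0.2222  0.1285] tool [0.0018 0.001  0.0339]
[249.9829856  318.71070685] [280.07919784 318.8621837 ]
```

View pics/w5.png

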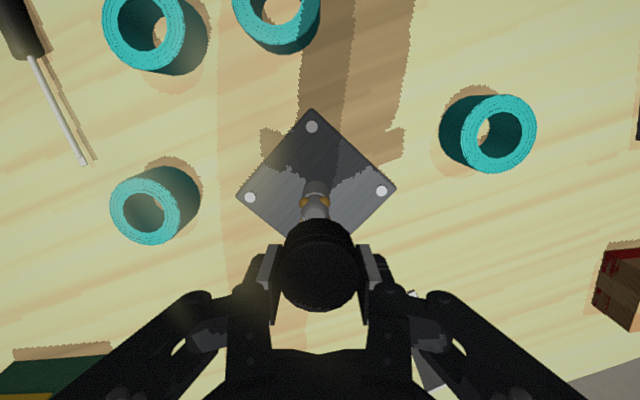

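The cap is held level at (265,319), just ahead of the stud, which shows at (205–217,317). I need about -2 mm in tool x and y, then down to just above the stud.

```bash
python3 -m crank '[[-0.002,-0.002,0.02,0],[0,0,0.018,0],[0,0,0.008,0],[0,0,0,0],[0,0,0,0]]'
python3 -m crank '[[0,0,0,0],[0,0,0,0]]'
python3 - <<'E'
from h import *
m=vision.camera_model("wrist"); im=vision.snapshot("wrist"); s,M=st();e=np.array(s["ee_pos"]);print(s["time"],np.round(e,4))
cv2.imwrite("pics/w6.png",im)
for n,z in(("stud_top",.074),("stand",0),("cap",e[2]-.0339)):
  for d in vision.mark_of(n,"wrist")[:1]:
    X=atz("wrist",d["at"],z,m); print(n,d["conf"],d["at"],np.round(X,4),"tool",np.round(M.T@(X-e),4))
cv2.imwrite("pics/s6.png",cv2.resize(vision.snapshot("scene")[120:220,230:360],None,fx=5,fy=5,interpolation=cv2.INTER_CUBIC))
E
```

```text
time: 15.18
ee_pos: [0.5903, -0.2277, 0.1167]
tcp_rot: [0.0, 0.176, 0.984, -0.0]
ft_force: [-0.3, 0.1, -0.7]
opening: 0.0377
grasp_force: 60.3
time: 15.42
ee_pos: [0.5905, -0.2278, 0.1171]
tcp_rot: [0.001, 0.176, 0.984, -0.0]
ft_force: [0.3, -0.0, -1.2]
opening: 0.0377
grasp_force: 60.3
15.475 [ 0.5904 -0.2277  0.117 ]
stand 0.92 [200.8, 319.6] [ 0.59   -0.2266  0.    ] tool [0.001  0.0009 0.117 ]
cap 0.91 [251.0, 319.6] [ 0.5918 -0.2277  0.0831] tool [-0.0013  0.0005  0.0339]
```

View pics/s6.png

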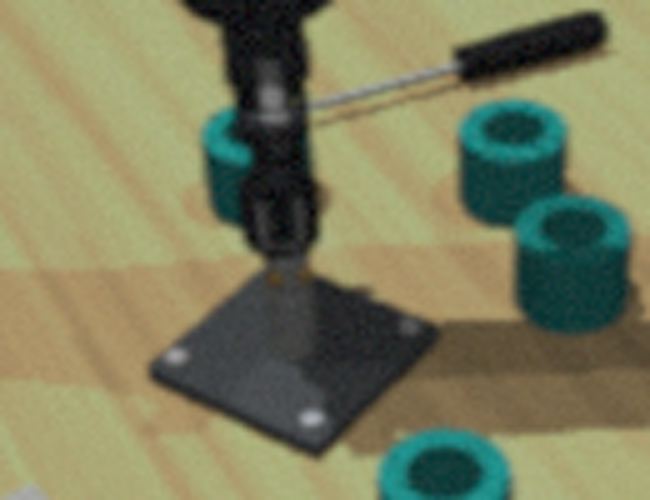

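In the scene crop the cap's centre is at column 281 and the spindle below it is near 292. I'll check that against the projected lean.

```bash
python3 - <<'E'
from h import *
for c in("scene","top"):
  im=vision.snapshot(c)
  for z in(0,.02,.05,.074,.083,.098): print(c,z,np.round(proj(c,np.array([.5896,-.2263,z])),1), np.round(proj(c,np.array([.5946,-.2263,z]))-proj(c,np.array([.5896,-.2263,z])),1),np.round(proj(c,np.array([.5896,-.2213,z]))-proj(c,np.array([.5896,-.2263,z])),1))
  for n in("stand","cap","stud_top"):
    for f in (vision.mark_of,):
      for d in f(n,c)[:1]: print(n,d["conf"],np.round(d["at"],1))
im=vision.snapshot("scene")
for r in range(164,184,2): print(r,im[r,270:305].astype(int).sum(1)//3)
E
```

```text
scene 0 [192.5 288.5] [ 0.6 -1.7] [1.1 0.8]
scene 0.02 [186.6 288. ] [ 0.6 -1.8] [1.1 0.8]
scene 0.05 [177.4 287.2] [ 0.6 -1.8] [1.1 0.9]
scene 0.074 [169.8 286.5] [ 0.6 -1.8] [1.1 0.9]
scene 0.083 [166.9 286.2] [ 0.6 -1.9] [1.1 0.9]
scene 0.098 [162.  285.8] [ 0.6 -1.9] [1.1 0.9]
stand 0.73 [189.7 284.3]
cap 0.45 [169.7 286.9]
stud_top 0.71 [313.7 383.8]
top 0 [206.6 367.3] [-1.8 -0. ] [-0.  -1.8]
top 0.02 [205.9 368.3] [-1.9 -0. ] [-0.  -1.9]
top 0.05 [204.7 369.9] [-1.9 -0. ] [-0.  -1.9]
top 0.074 [203.8 371.2] [-2. -0.] [-0. -2.]
top 0.083 [203.4 371.8] [-2. -0.] [-0. -2.]
top 0.098 [202.7 372.6] [-2. -0.] [-0. -2.]
stand 0.59 [205.7 368.1]
stud_top 0.77 [203.9 372.4]
164 [145 142 139 118 104  84  71  52  36  11  25  43  52  47  28  13  27  20
  32  54  50  34  14  66 125 150 154 155 153 155 150 149 150 153 155]
166 [154 153 152 155 155 159 154 143 107  55  22  38  54  45  31  20  27  22
  21  42  53  40  25  66 128 154 155 154 152 155 157 151 155 147 148]
168 [157 157 155 152 157 155 158 154 128  76  26  35  49  49  42  27  27  28
  37  46  43  39  60 108 148 159 159 156 151 152
[... 350 characters left out ...]
43 142 138 125 108  80  69  64  68  63  68
  63  67  65  72  91 119 131 140 144 150 151 152 152 148 146 143 140]
176 [132 134 136 138 144 145 140 137 116  94  73  68  68  63  56  56  59  64
  64  58  58  58  51  44  42  61  80 105 129 136 139 138 137 138 144]
178 [137 136 133 134 135 128 112  87  74  68  70  66  65  61  63  61  64  63
  60  69  59  66  57  38  39  40  32  42  42  52  51  51  65  80 101]
180 [140 138 130 119  94  75  70  62  62  63  68  66  66  62  57  69  70  70
  71  67  63  58  52  49  42  32  39  40  43  40  39  35  40  49  65]
182 [133 113  90  75  65  69  67  65  67  63  66  61  66  56  60  61  61  67
  67  66  62  62  54  45  44  37  35  37  36  38  37  39  37  37  39]
```

Laterally, the cap edges (278.7–293) and the spindle edges (282.5–291) agree once the lean is allowed for. I'll make a small correction and lower it onto the stud.

```bash
python3 -m crank '[[0.001,0.001,0.004,0],[0,0,0.004,0],[0,0,0.003,0],[0,0,0,0]]';python3 -m crank '[[0,0,0.003,0],[0,0,0.002,0],[0,0,0,0]]'
```

```text
time: 16.62
ee_pos: [0.5892, -0.2261, 0.1046]
tcp_rot: [-0.001, 0.176, 0.984, 0.0]
ft_force: [0.8, 0.1, -0.9]
opening: 0.0374
grasp_force: 60.3
time: 17.0
ee_pos: [0.5894, -0.2263, 0.1002]
tcp_rot: [-0.0, 0.176, 0.984, -0.0]
ft_force: [0.3, -0.9, -1.0]
opening: 0.0379
grasp_force: 60.3
```

```bash
python3 -m crank '[[0,0,0.002,0],[0,0,0.002,0],[0,0,0,0]]';python3 -m crank '[[0,0,0.002,0],[0,0,0.002,0],[0,0,0,0]]';python3 -m crank '[[0,0,0.002,0],[0,0,0.002,0],[0,0,0,0]]'
```

```text
time: 17.38
ee_pos: [0.5897, -0.2271, 0.0985]
tcp_rot: [0.001, 0.177, 0.984, -0.001]
ft_force: [-2.2, 0.6, 6.2]
opening: 0.0379
grasp_force: 61.1
time: 17.75
ee_pos: [0.5896, -0.2272, 0.0942]
tcp_rot: [0.001, 0.177, 0.984, -0.001]
ft_force: [-2.6, -1.5, 3.8]
opening: 0.0376
grasp_force: 60.7
time: 18.12
ee_pos: [0.5892, -0.2257, 0.087]
tcp_rot: [-0.001, 0.176, 0.984, 0.001]
ft_force: [-0.8, -0.5, -1.6]
opening: 0.0375
grasp_force: 61.0
```

Past the click: the force rose, then dropped. I'll press it home.

```bash
python3 -m crank '[[0,0,0.002,0],[0,0,0.002,0],[0,0,0,0]]';python3 -m crank '[[0,0,0.002,0],[0,0,0.002,0],[0,0,0,0]]'
```

```text
time: 18.5
ee_pos: [0.5896, -0.2261, 0.086]
tcp_rot: [0.0, 0.176, 0.984, 0.0]
ft_force: [-2.1, 1.5, 6.4]
opening: 0.0378
grasp_force: 61.6
time: 18.88
ee_pos: [0.5897, -0.2261, 0.0859]
tcp_rot: [0.001, 0.176, 0.984, -0.0]
ft_force: [-8.1, 4.2, 18.8]
opening: 0.0374
grasp_force: 63.0
```

```bash
python3 -m crank '[[0,0,0.002,0],[0,0,0.001,0],[0,0,0,0],[0,0,0,0]]'; python3 -m crank '[[0,0,0,0],[0,0,0,0],[0,0,0,0],[0,0,0,0],[0,0,0,0]]'
python3 - <<'E'
from h import *
m=vision.camera_model("wrist"); w=vision.snapshot("wrist"); t=vision.snapshot("top")
cv2.imwrite("pics/fin.png",np.hstack([w[100:400,120:520],t[100:300,170:440][:, :].repeat(1,0) if 0 else cv2.resize(t[100:300,170:440],(400,300))]))
E
```

```text
time: 19.38
ee_pos: [0.5897, -0.2261, 0.0858]
tcp_rot: [0.002, 0.176, 0.984, -0.001]
ft_force: [-12.4, 5.4, 28.9]
opening: 0.0378
grasp_force: 64.0
time: 20.0
ee_pos: [0.5897, -0.2261, 0.0858]
tcp_rot: [0.002, 0.176, 0.984, -0.001]
ft_force: [-12.3, 6.3, 28.3]
opening: 0.0379
grasp_force: 64.0
```

View pics/fin.png

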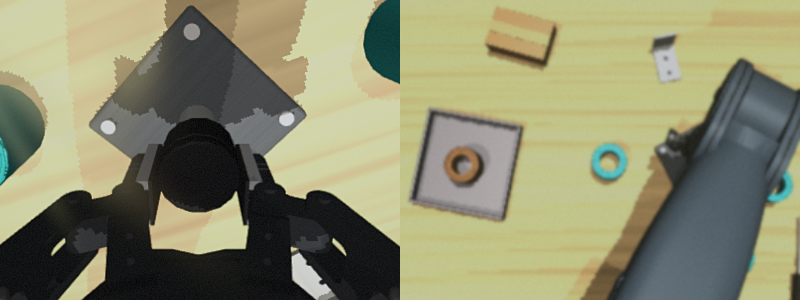

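The left half shows the cap seated level on the stud at (190,165), still gripped. The right half shows the roll flat in the tray at (463,166), with the bystanders untouched. The push holds steady at 28 N and the mouth is at 52 mm, so I'm handing in.

```bash
python3 -c "
from cell import bot
print(bot.close_job())"
```

```text
the job is handed in; nothing more can be done
None
```

The job is handed in: the roll stands flat in the tray, and the cap is past the click and fully home on the spindle, with the gripper still pressing it down at about 28 N.

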